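Load the ferrule tumbler and lock its closing collar

ROBOT

A 7-joint arm with a two-finger parallel gripper is mounted at the origin on a cart in front of the work surface, level with it; the furniture and walls round the work are solid. World frame = base frame: x ahead of the robot, y to its left, z up, the work surface at z = 0. Lengths are in m, angles in rad, forces in N, time in s.
With the tool pointing down it reaches from about 0.425 to 0.875 m from the base axis. Payload 4.7 kg.
Tool frame: the origin (TCP) lies midway between the tips of the shut fingers; the grasp point (between the pads) lies 19 mm behind it (bot.pinch_z is the distance from the TCP to the grasp point, in m); z points along the fingers, y is the line along which they close (so a half turn about z gives the same grasp; the last joint's range is limited). The gripper opens to 87 mm and grips with 3 to 60 N. Pads are 19 mm wide; open, the fingers measure 117 mm over their backs; the gripper's body (75 mm by 190 mm) begins 51 mm behind the grasp point.
Start: joints at [-1.194, 0.321, -0.07, 1.45, 0.023, 1.371, -0.057], TCP at [0.231, 0.608, 0.223] pointing down, gripper open.
Joint ranges: [-2.86, 2.86], [-0.3, 2.09], [-1.38, 1.24], [0.06, 2.45], [-1.56, 4.7], [0.09, 2.05], [-2.69, 2.69]. Speed limits (rad/s): [2.57, 2.57, 3.14, 3.14, 3.14, 3.14, 3.14].

INTERFACE

Orientations are given as a 3x3 rotation matrix whose columns are the frame's x, y, z axes.
In Python, from cell import bot, vision, job gives the robot as it stands.
- The arm moves only by the tool play_rows, never from a script. Its argument "deltas" is a list of rows, each a list of 4 numbers: the shift along the world's x, y, z in m, then the turn about the world's z in degrees. In form: [[dx, dy, dz, roll], ...]. A call has 1 to 10 rows; each row is the pose to reach, as a shift and turn from the pose commanded when the call began; what a row does not reach only later rows make up. A row lasts 1/10 s, in which the tool goes at most 50 mm and 8.59 degrees, less where a joint would pass 70% of its speed; a pose out of reach is approached as far as the arm can. A call with a gripper value outside its range is refused whole. "fingers" is the closure in counts, from 0 (fully open) to 255 (shut), set as the call begins (left out, the last holds). The fingers move at their own pace and stop on an object; "grip_force" is the grip in N (left out, the last holds). Time passes only in rows, so rows that repeat a pose let the fingers close. It gives the time, the measured TCP pose, the force, the opening and the grip force at its end, in the units of the state.
- bot.read_state(): the state, without advancing time (a new reading comes with each control period).
- vision.grab_frame(name): name is "scene" or "top"; returns a dict with "pixels" (480x640x3 uint8, red, green, blue), "intrinsics" (3x3 intrinsics, pixels), "position" and "orientation" of the camera in the world. Camera axes: x right, y down, z forward; pixel columns grow to the right and rows downward; lengths in m; the calibration is good to about 2 mm. A picture is of the moment at which its call begins. There is no depth.
- job.sign_off(): hands the job in; it is judged then, once.
The state is a dict: "clock": time; "qpos": joint angles; "qvel": joint speeds; "joint_torque": joint torques, N m; "ee_pos": TCP position; "tool_rot": TCP orientation; "force": force on the tool from outside, world axes, zero at the start; "ft_torque": the same for the moment, N m; "grip_width": opening from 0.0 (shut) to 1.0 (fully open); "grip_force": force on a finger pad.
Only numpy, scipy, OpenCV 4.12 (cv2) and the standard library are available. Lean on these libraries where they do the work, as an engineer would, in place of code of your own. Each camera call takes 0.05 s, during which the arm holds its last target. There are 200 camera calls.

TASK

Drop the loose tin ferrule lying on the worktop into the open mouth of the leaning polishing barrel, then swing the barrel's lid fully shut. Finally, with the lid shut, turn the lock collar clockwise by its orange grip until its lever lines up with the red mark, not past it, and let go; leave the other things on the worktop where they are.

Things in the scene. Friction and masses are not known exactly. Their poses are not given: they have to be found in the camera images.
- barrel: Fixed steel polishing barrel, 100 mm across, 110 mm deep, leaning 0.50 rad (29 degrees) toward the robot. Origin: centre of its round open mouth (68 mm inner, 78 mm outer diameter). z points straight out of the mouth along the barrel axis (up and toward the robot), x across the mouth to its far, higher side where the lid hinge is, y to the robot's left.
- tumbler: The barrel's fixed green stand, base plate 196 x 140 mm; origin on the worktop, x away from the robot; the mouth centre is at (-0.030, 0, 0.150). A grey dust hood overhangs from x = 0.068 to 0.118, 140 mm wide, from 331 to 359 mm up, on a back panel at x = 0.093. A tool pointing straight down behind the open lid would hit the hood: lean it about as much as the barrel.
- lid (a joint): Lid hinge, rad: 0 = fully shut, 1.57 = standing along the barrel axis; starts open at 1.5 to 1.85, limit 1.95. Hinge line: along the barrel's y through (0.0575, 0, 0) in the barrel frame. Aluminium disc 73 mm across, 6 mm thick, top 9 mm above the mouth plane when shut. Stiff hinge (0.07 N m): it stays where it is left; push it shut from behind and press down lightly.
- lid_tab (a point): Outer end of the black tab (20 mm wide, 9 mm thick, 20 mm long) on the lid's edge opposite the hinge, 109.5 mm from the hinge line; push on its back or pinch it.
- collar (a joint): Lock collar, rad: grows clockwise seen from outside the mouth (the grip travels on the near side from the robot's right to its left). 0 = stop, starts at 0 to 0.45; 1.30 = locked, lever on the red mark; 1.70 = stop past the mark. In the barrel frame, with a = value - 0.70, the grip stands at x = -0.072 cos a, y = 0.072 sin a. Stays where left (friction 0.09 N m).
- collar_grip (a point): Orange upright round grip on the collar's lever: 14 mm diameter, parallel to the barrel axis and 72 mm from it. This point is on its axis 18 mm above the mouth plane; its top is 41 mm above that plane, the lever below it 12 mm under that plane. The dark collar is a 100 mm ring round the neck; its two claws rise 14 mm above the mouth plane.
- lock_mark (a point): Outer end of the red tab (10 mm wide) fixed to the barrel's flange, 102 mm from the barrel axis and 30 mm below the mouth plane: the locked mark. The lever (12 mm wide, with a white line) must point at it.
- ferrule_center (a point): Centre of the loose tin ferrule, an oval tube 36 mm long (its x axis) x 16 mm wide (y) x 10 mm high, lying flat on the worktop, 5 mm above it.
- oil_can: Bystander: oil can with thin spout, 62 x 78 x 147 mm, origin at the centre of its underside.
- tally_counter: Bystander: round metal hand tally counter, 55 x 58 x 29 mm, origin at the centre of its underside.
- height_gauge: Bystander: small stepped beech gauge block, 50 x 90 x 47 mm, origin at the centre of its underside.
Things that resemble listed ones, but are neither listed nor needed, are in the scene too. Of the things that look like the part that bears ferrule_center, the smallest one is meant.

How it is judged:
By the outcome, as a careful person would: the job done as asked, in the order asked, and still so for the second after the job is handed in, with the robot touching nothing.
It also fails if it takes over 67 s, if anything falls off the work surface, if the arm or the gripper's body presses on something with over 40 N, if the wrist force passes 120 N, or if a joint passes its speed limit or range.

## Working session

There is one attempt and no reset: what is moved stays moved. The work goes in short steps, Python scripts to look and compute and a tool call to move; the robot and the scene stay as the last step left them, time stands still between calls to the robot, and variables do not carry over. Pictures are saved under pics/ and viewed, at most 14 in all, crops included, and the job is handed in when it is done.

Besides the shell and the picture viewer there is one more tool, called as name([rows], argument=value, ...), one row to a line, values as JSON. play_rows: Moves the arm, as the interface text tells. Its arguments: {"type":"object","properties":{"deltas":{"type":"array","items":{"type":"array","items":{"type":"number"}}},"fingers":{"type":"number"},"grip_force":{"type":"number"}},"required":["deltas"]}

```bash
ls; mkdir -p pics
cat > h.py <<'E'
import numpy as np, cv2, pickle
from cell import bot, vision, job
def grab(n,f):
    d=vision.grab_frame(n); pickle.dump(d,open(f'pics/{f}.pkl','wb'))
    cv2.imwrite(f'pics/{f}.png',d['pixels'][:,:,::-1]); return d
def load(f): return pickle.load(open(f'pics/{f}.pkl','rb'))
def ray(d,u,v):
    r=np.array(d['orientation'])@np.linalg.solve(np.array(d['intrinsics']),[u,v,1.]); return np.array(d['position']),r/np.linalg.norm(r)
def atz(d,u,v,z):
    p,r=ray(d,u,v); return p+r*(z-p[2])/r[2]
def tri(*obs):
    A=np.zeros((3,3));b=np.zeros(3)
    for d,u,v in obs:
        p,r=ray(d,u,v);M=np.eye(3)-np.outer(r,r);A+=M;b+=M@p
    x=np.linalg.solve(A,b); return x,[np.linalg.norm((np.eye(3)-np.outer(ray(*o)[1],ray(*o)[1]))@(x-ray(*o)[0])) for o in obs]
def proj(d,P):
    c=np.array(d['orientation']).T@(np.atleast_2d(P)-np.array(d['position'])).T
    q=np.array(d['intrinsics'])@c; return (q[:2]/q[2]).T
E
python3 - <<'E'
from h import *
for n in('scene','top'):
    d=grab(n,n+'0');print(n,d['position'],np.round(d['orientation'],3).tolist(),d['intrinsics'])
s=bot.read_state();print(s['ee_pos'],s['tool_rot'],s['clock'],s['force'],bot.pinch_z)
E
```

```text
pics
scene [-0.14341105  0.48533921  0.54390551] [[-0.454, -0.416, 0.788], [-0.891, 0.217, -0.398], [-0.006, -0.883, -0.469]] [[501.68723615   0.         322.23233902]
 [  0.         501.68723615 237.74142757]
 [  0.           0.           1.        ]]
top [0.34902222 0.13548184 1.1223095 ] [[0.026, -0.985, 0.169], [-0.999, -0.03, -0.025], [0.03, -0.168, -0.985]] [[487.49840126   0.         317.40096384]
 [  0.         487.49840126 231.24503451]
 [  0.           0.           1.        ]]
[0.23055386 0.60720001 0.22156034] [[-9.34908270e-01  3.54889051e-01 -5.37367054e-04]
 [ 3.54889448e-01  9.34906814e-01 -1.65192423e-03]
 [-8.38617019e-05 -1.73510352e-03 -9.99998491e-01]] 0.1 [ 0.22083743 -1.02031813  0.94267511] 0.0187
```

View pics/scene0.png

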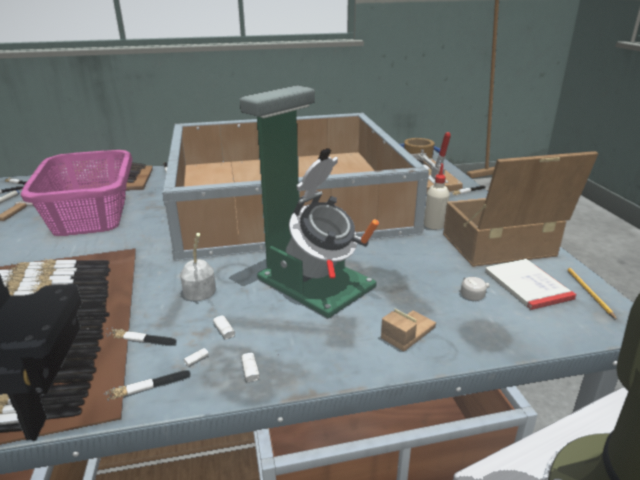

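View pics/top0.png

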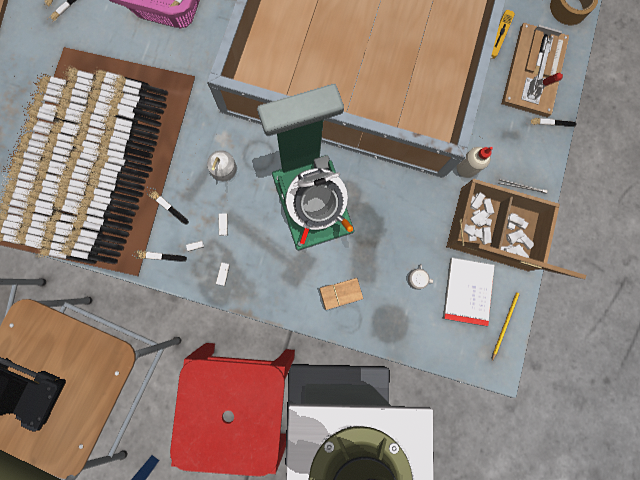

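Candidates for the ferrule, given as scene / top pixels: (223,327)/(223,224), (196,356)/(195,245) and (250,367)/(222,274). The middle one looks smallest. I'll enlarge both views to confirm it and to see the barrel.

Run:
```python
from h import *
s=load('scene0')['pixels'][:,:,::-1];t=load('top0')['pixels'][:,:,::-1]
def c(im,u,v,w,h,k):return cv2.resize(im[v:v+h,u:u+w],None,fx=k,fy=k,interpolation=cv2.INTER_CUBIC)
a=np.hstack([c(s,170,305,100,75,4),c(t,170,205,100,75,4)])
b=np.hstack([c(s,255,140,133,100*1,3),c(t,255,150,133,100,3)])
b=cv2.resize(b,(800,300))
cv2.imwrite('pics/c1.png',np.vstack([a,b]))
```

```text
(no output)
```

View pics/c1.png

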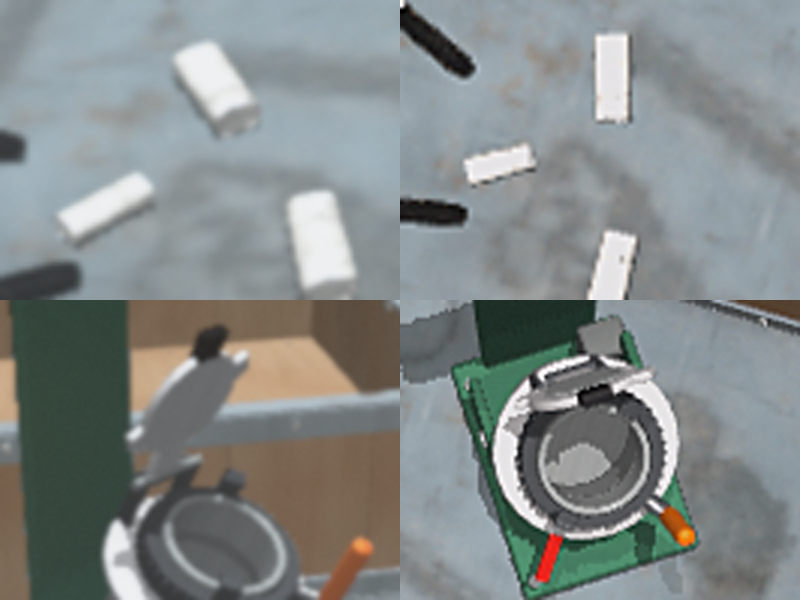

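The crop confirms that the ferrule at scene (196,357), top (195,246) is clearly the smallest of the three. The lid stands open with its black tab at scene (325,151), top (320,182). The orange grip top is at scene (375,222), top (350,229).

```bash
cat >> h.py <<'E'
def Rz(a):c,s=np.cos(a),np.sin(a);return np.array([[c,-s,0],[s,c,0],[0,0,1]])
TH=0.5
RB=np.array([[np.cos(TH),0,-np.sin(TH)],[0,1,0],[np.sin(TH),0,np.cos(TH)]])
def tum(p,P): return Rz(p[2])@np.array(P)+np.array([p[0],p[1],0])
def bar(p,P): return tum(p,RB@np.array(P)+np.array([-.03,0,.15]))
def gripP(p,c,h=.041):
    a=c-.7; return bar(p,[-.072*np.cos(a),.072*np.sin(a),h])
def tabP(p,l,r=.1095,off=.0045): # off: along lid outward normal
    return bar(p,[.0575-r*np.cos(l)+off*np.sin(l),0,r*np.sin(l)+off*np.cos(l)])
E
python3 - <<'E'
from h import *
from scipy.optimize import least_squares
s=load('scene0');t=load('top0')
k=3.008
T=lambda x,y:(t,(x-400)/k+255,(y-300)/3+150)
S=lambda x,y:(s,x/k+255,(y-300)/3+140)
am=.6
def model(q):
    p=q[:3];m=q[5];h=.008
    mk=bar(p,[-.102*np.cos(am),.102*np.sin(am),-.030])
    return [bar(p,[0,0,0]),gripP(p,q[4]),tabP(p,q[3]),mk,tum(p,[-.098,.07,h]),tum(p,[-.098,-.07,h])]
ot=[T(595,470),T(686,537),T(595,395),T(541,582),T(527,598),T(697,545)]
os=[S(222,543),S(362,547),S(210,333),(s,332,276),(s,330,311),(s,375,284)]
def f(q):
    M=model(q);r=[]
    for m,a,b in zip(M,ot,os):
        for o in(a,b): r+=list(proj(o[0],m)[0]-o[1:])
    return np.array(r)
q=least_squares(f,[.55,.1,0,1.7,.2,0],loss='soft_l1').x
print(np.round(q,4));print(np.round(f(q).reshape(-1,4),1))
for n,a,b in zip(['mouth','grip','tab','mark','b1','b2'],ot,os):print(n,tri(a,b))
fe=tri((s,196.3,357),(t,194.9,245.8));print(fe)
print(atz(t,194.9,245.8,.010))
e=[atz(t,170+x/4,205+y/4,.01) for x,y in((66,172.5),(134,154.5))];print(e,np.linalg.norm(e[1]-e[0]))
E
```

```text
[0.6037 0.1199 0.3575 1.6294 0.1291 0.    ]
[[-0.9 -4.3 -0.4 -1.6]
 [-1.   0.  -1.2 -1.6]
 [ 0.   0.5  0.2 -1.6]
 [-0.3 -0.7 -0.2 -0.5]
 [ 0.5  3.9  0.6  5.4]
 [ 1.2  2.3  3.6 -0.2]]
mouth (array([0.56820418, 0.10951728, 0.14975834]), [np.float64(0.0026066860594557055), np.float64(0.0026066860594557467)])
grip (array([0.52169807, 0.04470541, 0.15290074]), [np.float64(0.00033942662689752953), np.float64(0.0003394266268975764)])
tab (array([0.5845183 , 0.11185312, 0.27526671]), [np.float64(0.00023867075284182134), np.float64(0.00023867075284184303)])
mark (array([0.49859156, 0.14226028, 0.0828261 ]), [np.float64(0.00038113839486870316), np.float64(0.00038113839486870555)])
b1 (array([0.49441299, 0.1508941 , 0.01520513]), [np.float64(0.002008835426899135), np.float64(0.0020088354268990192)])
b2 (array([0.5427086 , 0.02318324, 0.00478778]), [np.float64(0.000799847897962187), np.float64(0.0007998478979621361)])
(array([0.498113  , 0.38772919, 0.00284676]), [np.float64(0.0005571652805715986), np.float64(0.0005571652805717623)])
[0.4973723  0.38664848 0.01      ]
[array([0.49145273, 0.40532605, 0.01      ]), array([0.50297471, 0.36744447, 0.01      ])] 0.03959507838434492
```

```bash
cat > fit.py <<'E'
from h import *
from scipy.optimize import least_squares
s=load('scene0');t=load('top0')
k=3.008
T=lambda x,y:(t,(x-400)/k+255,(y-300)/3+150)
S=lambda x,y:(s,x/k+255,(y-300)/3+140)
am=.6
def model(q):
    p=q[:3]
    mk=bar(p,[-.102*np.cos(am),.102*np.sin(am),-.030])
    return [bar(p,[0,0,0]),gripP(p,q[4]),tabP(p,q[3]),mk]
ot=[T(595,470),T(686,537),T(595,395),T(541,582)]
os=[S(222,543),S(362,547),S(210,333),(s,332,276)]
def f(q):
    r=[]
    for i,(m,a,b) in enumerate(zip(model(q),ot,os)):
        for o in(a,b): r+=list(proj(o[0],m)[0]-o[1:])
    r=np.array(r);r[1]=0;return r
q=least_squares(f,[.55,.1,0,1.7,.2]).x
E
python3 - <<'E'
from fit import *
print(np.round(q,4));print(np.round(f(q).reshape(-1,4),1))
a=np.linspace(0,2*np.pi,60)
p=q[:3];L=[]
L+=[np.array([bar(p,[r*np.cos(x),r*np.sin(x),0]) for x in a]) for r in(.034,.039)]
for z in(.331,.359):L.append(np.array([tum(p,[x,y,z]) for x,y in((.068,-.07),(.068,.07),(.118,.07),(.118,-.07),(.068,-.07))]))
L.append(np.array([tum(p,[x,y,.008]) for x,y in((.098,-.07),(.098,.07),(-.098,.07),(-.098,-.07),(.098,-.07))]))
L.append(np.array([gripP(p,q[4],-.012),gripP(p,q[4])]))
L.append(np.array([tabP(p,q[3],0,0),tabP(p,q[3],.1095,0)]))
out=[]
for d,(u,v,w,h) in((s,(235,80,160,240)),(t,(240,70,160,240))):
    im=cv2.resize(d['pixels'][v:v+h,u:u+w,::-1],None,fx=2.5,fy=2.5,interpolation=cv2.INTER_CUBIC)
    for l in L: cv2.polylines(im,[((proj(d,l)-[u,v]+.5)*2.5).astype(np.int32)],False,(255,255,0),1)
    out.append(im)
cv2.imwrite('pics/ov.png',np.hstack(out))
for x in((-.1,0,0),(-.01,0,0),(-.033,0,0)):print(x,tum(p,x))
E
```

```text
[0.6021 0.1195 0.3573 1.6392 0.1234]
[[-0.8  0.   0.2 -1.3]
 [-0.7  0.7 -0.5 -1.4]
 [ 0.   0.8  0.4 -1.7]
 [-0.1  0.1  0.4 -0.1]]
(-0.1, 0, 0) [0.50843903 0.084521   0.        ]
(-0.01, 0, 0) [0.59275567 0.11599648 0.        ]
(-0.033, 0, 0) [0.57120808 0.10795275 0.        ]
```

View pics/ov.png

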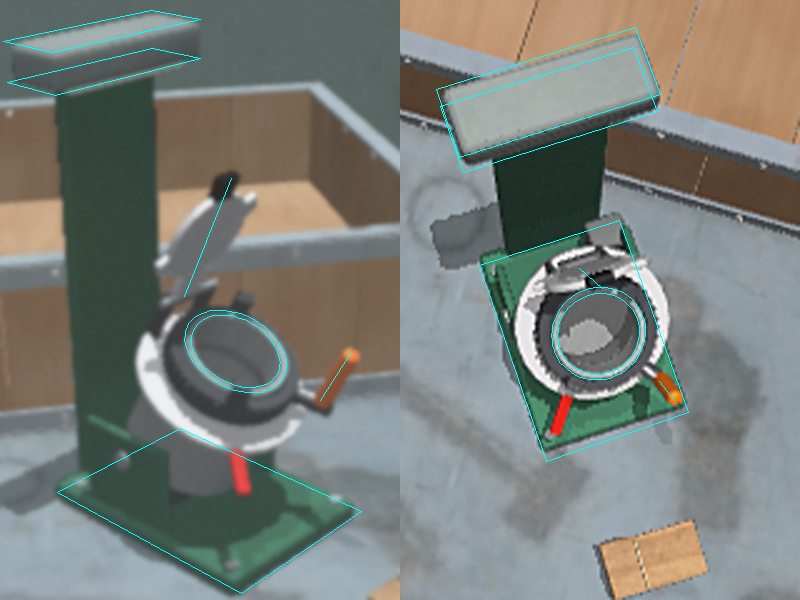

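The model overlay fits the mouth, grip, hood and base well. The collar is at about 0.12 and the lid at about 1.64, overhanging the mouth. The tool can only point straight down, so I'll push the lid further back first.

play_rows([
  [0.023, -0.043, 0.01, 4],
  [0.046, -0.087, 0.02, 8],
  [0.069, -0.13, 0.03, 12],
  [0.092, -0.174, 0.04, 16],
  [0.115, -0.217, 0.04, 20],
  [0.138, -0.261, 0.04, 24],
  [0.161, -0.304, 0.04, 28],
  [0.184, -0.348, 0.04, 32],
  [0.207, -0.391, 0.04, 37],
  [0.23, -0.435, 0.04, 41],
], fingers=255, grip_force=20)

```text
clock: 1.1
ee_pos: [0.4611, 0.1707, 0.2624]
tool_rot: [[-0.937, -0.349, -0.0], [-0.349, 0.937, 0.0], [-0.0, 0.0, -1.0]]
force: [0.1, 0.7, 0.1]
grip_width: 0.169
grip_force: 0.0
```

play_rows([
  [0.023, -0.043, -0.003, 0],
  [0.047, -0.086, -0.006, 0],
  [0.047, -0.086, -0.006, 0],
  [0.075, -0.076, -0.006, 0],
  [0.094, -0.069, -0.006, 0],
  [0.103, -0.065, -0.006, 0],
  [0.113, -0.062, -0.006, 0],
  [0.122, -0.058, -0.006, 0],
  [0.132, -0.055, -0.006, 0],
  [0.132, -0.055, -0.006, 0],
])

```text
clock: 2.1
ee_pos: [0.5935, 0.1182, 0.2564]
tool_rot: [[-0.938, -0.346, 0.0], [-0.346, 0.938, -0.0], [-0.0, -0.0, -1.0]]
force: [0.2, 0.3, -0.6]
grip_width: 0.004
grip_force: 0.0
```

Run:
```python
from h import *
grab('scene','s1');print(bot.read_state()['ee_pos'],bot.read_state()['qpos'])
im=cv2.imread('pics/s1.png')
cv2.imwrite('pics/s1c.png',cv2.resize(im[40:280,200:440],None,fx=2.4,fy=2.4,interpolation=cv2.INTER_CUBIC))
```

```text
[0.59301527 0.11780798 0.2563707 ] [-0.57965193  0.21516186  0.40179866  1.53404493 -0.08450176  1.40973358
  1.75100569]
```

View pics/s1c.png

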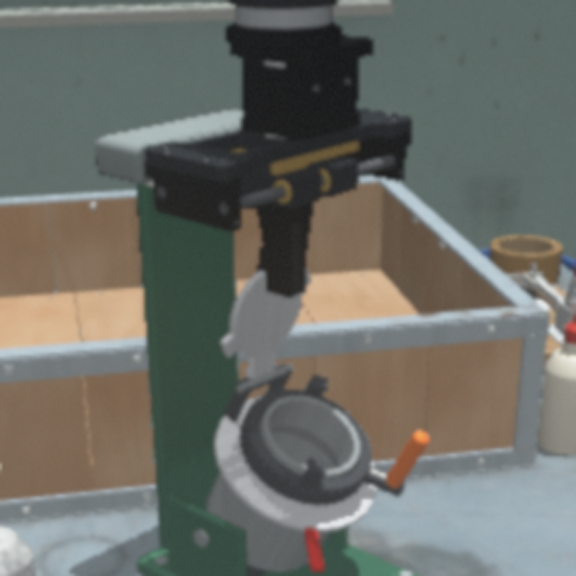

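The lid is now pushed back and the mouth is clear above. Next I pull the tool back and go for the ferrule.

play_rows([
  [-0.028, -0.01, 0, 0],
  [-0.056, -0.021, 0, -8],
  [-0.064, 0.02, 0, -16],
  [-0.072, 0.06, -0.01, -24],
  [-0.08, 0.1, -0.02, -32],
  [-0.085, 0.14, -0.03, -40],
  [-0.09, 0.18, -0.04, -48],
  [-0.095, 0.22, -0.06, -56],
  [-0.095, 0.25, -0.08, -64],
  [-0.095, 0.271, -0.1, -72],
], fingers=115)

```text
clock: 3.15
ee_pos: [0.4964, 0.3916, 0.156]
tool_rot: [[-0.616, 0.788, 0.0], [0.788, 0.616, 0.001], [0.001, 0.001, -1.0]]
force: [0.6, -0.8, 0.7]
grip_width: 0.545
grip_force: 0.0
```

play_rows([
  [0, 0, 0, -8],
  [0, 0, -0.02, -16],
  [0, 0, -0.05, -21.4],
  [0, 0, -0.08, -21.4],
  [0, 0, -0.08, -21.4],
])

```text
clock: 3.65
ee_pos: [0.4947, 0.3864, 0.0723]
tool_rot: [[-0.289, 0.957, -0.006], [0.957, 0.289, -0.006], [-0.004, -0.007, -1.0]]
force: [-0.2, -0.3, -0.6]
grip_width: 0.551
grip_force: 0.0
```

Run:
```python
from h import *
print(bot.read_state()['ee_pos'],bot.read_state()['tool_rot'])
a=grab('scene','s2')['pixels'][290:410,120:280,::-1];b=grab('top','t2')['pixels'][185:305,120:280,::-1]
cv2.imwrite('pics/s2c.png',cv2.resize(np.hstack([a,b]),None,fx=2.5,fy=2.5,interpolation=cv2.INTER_CUBIC))
```

```text
[0.49469506 0.38638931 0.07232431] [[-0.28943315  0.95717884 -0.00609253]
 [ 0.95719094  0.28940024 -0.00574515]
 [-0.00373596 -0.00749456 -0.99996494]]
```

View pics/s2c.png

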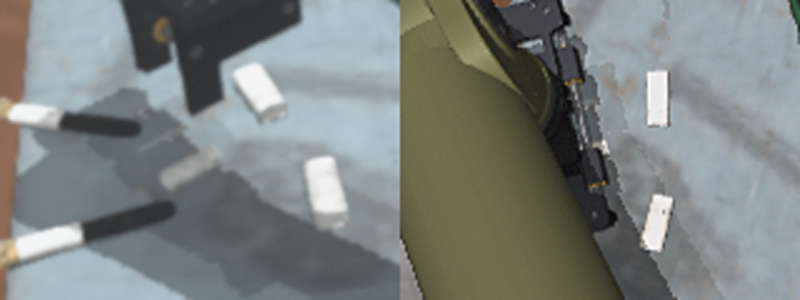

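play_rows([
  [0, 0, -0.03, 0],
  [0, 0, -0.055, 0],
  [0, 0, -0.062, 0],
  [0, 0, -0.062, 0],
  [0, 0, -0.062, 0],
])

```text
clock: 4.25
ee_pos: [0.499, 0.3896, 0.0167]
tool_rot: [[-0.289, 0.957, 0.002], [0.957, 0.289, 0.002], [0.001, 0.003, -1.0]]
force: [0.0, 0.6, -0.1]
grip_width: 0.551
grip_force: 0.0
```

play_rows([
  [0, -0.002, -0.007, 0],
  [-0.001, -0.002, -0.013, 0],
  [-0.001, -0.002, -0.013, 0],
])

```text
clock: 4.55
ee_pos: [0.496, 0.3862, 0.0008]
tool_rot: [[-0.289, 0.957, -0.001], [0.957, 0.289, -0.001], [-0.001, -0.001, -1.0]]
force: [0.4, 0.2, -0.4]
grip_width: 0.551
grip_force: 0.0
```

play_rows([
  [0, 0, 0, 0],
  [0, 0, 0, 0],
  [0, 0, 0, 0],
  [0, 0, 0, 0],
  [0, 0, 0, 0],
  [0, 0, 0, 0],
], fingers=255, grip_force=15)

```text
clock: 5.15
ee_pos: [0.4968, 0.3868, 0.0017]
tool_rot: [[-0.289, 0.957, 0.0], [0.957, 0.289, 0.0], [0.0, 0.0, -1.0]]
force: [0.3, 0.8, 0.4]
grip_width: 0.169
grip_force: 15.0
```

play_rows([
  [0, 0, 0.05, 0],
  [0, 0, 0.1, 8],
  [0, 0, 0.15, 16],
  [0, -0.01, 0.2, 24],
  [0.005, -0.03, 0.24, 32],
  [0.01, -0.05, 0.28, 40],
  [0.015, -0.09, 0.3, 48],
  [0.02, -0.13, 0.3, 56],
  [0.03, -0.17, 0.3, 64],
  [0.04, -0.21, 0.3, 72],
])

```text
clock: 6.15
ee_pos: [0.5368, 0.1751, 0.3021]
tool_rot: [[-1.0, 0.015, 0.001], [0.015, 1.0, 0.001], [-0.001, 0.001, -1.0]]
force: [0.2, -0.8, -0.3]
grip_width: 0.168
grip_force: 15.0
```

play_rows([
  [0.01, -0.03, 0, 8],
  [0.02, -0.05, 0, 16],
  [0.032, -0.07, 0, 21.4],
  [0.032, -0.07, 0, 21.4],
  [0.032, -0.07, -0.03, 21.4],
  [0.032, -0.07, -0.06, 21.4],
  [0.032, -0.07, -0.074, 21.4],
  [0.032, -0.07, -0.074, 21.4],
  [0.032, -0.07, -0.074, 21.4],
])

```text
clock: 7.05
ee_pos: [0.569, 0.1072, 0.2285]
tool_rot: [[-0.938, -0.346, 0.001], [-0.346, 0.938, 0.0], [-0.001, 0.0, -1.0]]
force: [-0.1, -0.2, -0.2]
grip_width: 0.171
grip_force: 15.0
```

Run:
```python
from fit import *
print(bot.read_state()['ee_pos'],q, (Rz(q[2]).T@(np.array(bot.read_state()['ee_pos'])-[q[0],q[1],0])))
a=grab('scene','s3')['pixels'][80:240,240:400,::-1];b=grab('top','t3')['pixels'][110:270,240:400,::-1]
cv2.imwrite('pics/s3c.png',cv2.resize(np.hstack([a,b]),None,fx=2.5,fy=2.5,interpolation=cv2.INTER_CUBIC))
```

```text
[0.56902537 0.1072477  0.22851588] [0.60212418 0.11949375 0.35728029 1.63923905 0.12343603] [-3.52914538e-02  1.02835175e-04  2.28515879e-01]
```

View pics/s3c.png

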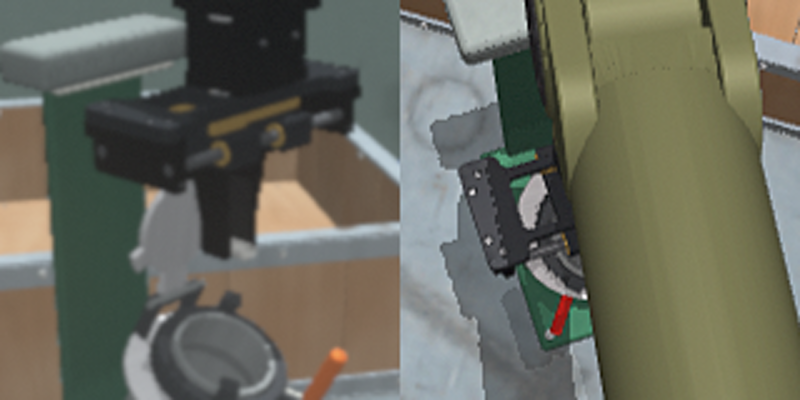

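play_rows([
  [0, 0, 0, 0],
  [0, 0, 0, 0],
  [0, 0, 0, 0],
  [0, 0, 0, 0],
  [0, 0, 0, 0],
  [0, 0, 0, 0],
], fingers=150)

```text
clock: 7.75
ee_pos: [0.5687, 0.1067, 0.2276]
tool_rot: [[-0.938, -0.346, -0.0], [-0.346, 0.938, 0.0], [0.0, 0.0, -1.0]]
force: [0.4, -0.5, 0.3]
grip_width: 0.407
grip_force: 0.0
```

play_rows([
  [0, 0, 0.04, 0],
  [0, 0, 0.08, 0],
  [-0.03, -0.01, 0.1, 0],
  [-0.07, -0.025, 0.1, 0],
  [-0.11, -0.04, 0.1, 0],
  [-0.11, -0.04, 0.1, 0],
])

```text
clock: 8.35
ee_pos: [0.4553, 0.0645, 0.3284]
tool_rot: [[-0.939, -0.344, -0.0], [-0.344, 0.939, 0.002], [-0.0, 0.002, -1.0]]
force: [0.3, 0.2, -0.5]
grip_width: 0.412
grip_force: 0.0
```

Run:
```python
from fit import *
print(bot.read_state()['ee_pos'])
a=grab('scene','s4')['pixels'][100:300,230:390,::-1];b=grab('top','t4')['pixels'][110:310,230:390,::-1]
cv2.imwrite('pics/s4c.png',cv2.resize(np.hstack([a,b]),None,fx=2.5,fy=2.5,interpolation=cv2.INTER_CUBIC))
```

```text
[0.45525322 0.0645224  0.32844121]
```

View pics/s4c.png

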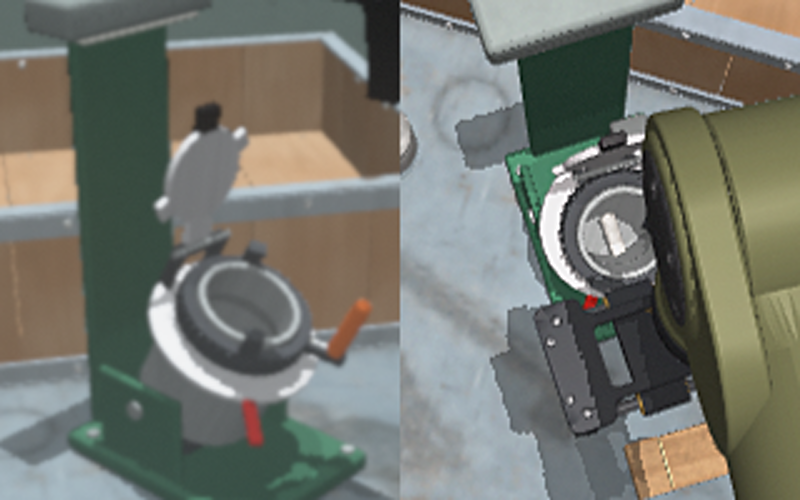

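The ferrule lies inside the barrel, at about (615,235) in the top crop. The lid tab is at about scene (313,142). Next I work out the lid path.

```bash
cat > lid.py <<'E'
from fit import *
from scipy.optimize import minimize_scalar
p=q[:3]
l=minimize_scalar(lambda l:np.linalg.norm(proj(load('s4') and s,tabP(p,l))[0]-[312.8,141.2]+[.4,-1.7]),bounds=(1.5,1.97),method='bounded').x
if __name__=='__main__':
    print('lid',l,proj(s,tabP(p,l)),tabP(p,l))
    print('grip pts r=.102 (world):')
    for a in(l,1.75,1.6,1.45,1.3,1.15,1.0,.85): print(round(a,2),np.round(tabP(p,a,.102,.0045),4),'tumbler',np.round(Rz(p[2]).T@(tabP(p,a,.102,.0045)-[p[0],p[1],0]),4))
E
python3 lid.py
```

```text
lid 1.9067646273305472 [[312.93885224 141.67199962]] [0.60870047 0.12194869 0.28633198]
grip pts r=.102 (world):
1.91 [0.6098 0.1224 0.2789] tumbler [0.0082 0.     0.2789]
1.75 [0.5952 0.1169 0.2758] tumbler [-0.0074 -0.      0.2758]
1.6 [0.5817 0.1119 0.2705] tumbler [-0.0218  0.      0.2705]
1.45 [0.5691 0.1072 0.2632] tumbler [-0.0352 -0.      0.2632]
1.3 [0.5577 0.1029 0.2539] tumbler [-0.0474 -0.      0.2539]
1.15 [0.5478 0.0992 0.2429] tumbler [-0.058   0.      0.2429]
1.0 [0.5395 0.0961 0.2304] tumbler [-0.0669 -0.      0.2304]
0.85 [0.533  0.0937 0.2168] tumbler [-0.0738 -0.      0.2168]
```

play_rows([
  [0.04, 0.015, 0, 0],
  [0.08, 0.03, 0, 0],
  [0.12, 0.045, 0, 0],
  [0.153, 0.057, 0, 0],
  [0.153, 0.057, 0, 0],
  [0.153, 0.057, -0.02, 0],
  [0.153, 0.057, -0.04, 0],
  [0.153, 0.057, -0.059, 0],
  [0.153, 0.057, -0.059, 0],
  [0.153, 0.057, -0.059, 0],
], fingers=115)

```text
clock: 9.45
ee_pos: [0.6118, 0.1238, 0.2686]
tool_rot: [[-0.938, -0.346, -0.0], [-0.346, 0.938, -0.0], [0.001, -0.0, -1.0]]
force: [0.1, -0.9, -0.4]
grip_width: 0.546
grip_force: 0.0
```

play_rows([
  [0, 0, 0, 0],
  [0, 0, 0, 0],
  [0, 0, 0, 0],
  [0, 0, 0, 0],
  [0, 0, 0, 0],
], fingers=255, grip_force=8)

```text
clock: 9.95
ee_pos: [0.6126, 0.122, 0.2696]
tool_rot: [[-0.939, -0.344, 0.002], [-0.344, 0.939, -0.001], [-0.002, -0.002, -1.0]]
force: [1.8, -3.1, 2.7]
grip_width: 0.227
grip_force: 9.8
```

play_rows([
  [-0.0146, -0.0055, -0.003, 0],
  [-0.028, -0.0105, -0.0084, 0],
  [-0.0407, -0.0152, -0.0157, 0],
  [-0.052, -0.0195, -0.025, 0],
  [-0.062, -0.0232, -0.036, 0],
  [-0.0703, -0.0263, -0.0485, 0],
  [-0.0703, -0.0263, -0.0485, 0],
])

```text
clock: 10.65
ee_pos: [0.5414, 0.0963, 0.2191]
tool_rot: [[-0.939, -0.345, 0.001], [-0.345, 0.939, -0.001], [-0.001, -0.001, -1.0]]
force: [3.4, -2.8, -2.7]
grip_width: 0.228
grip_force: 9.5
```

play_rows([
  [0, 0, 0, 0],
  [0, 0, 0, 0],
  [0, 0, 0, 0],
  [0, 0, 0.03, 0],
  [0, 0, 0.06, 0],
  [0.04, 0.015, 0.07, 0],
  [0.04, 0.015, 0.07, 0],
  [0.04, 0.015, 0.07, 0],
], fingers=120)

```text
clock: 11.45
ee_pos: [0.5816, 0.1132, 0.2895]
tool_rot: [[-0.938, -0.347, -0.001], [-0.347, 0.938, -0.001], [0.002, -0.0, -1.0]]
force: [-0.0, -0.3, -0.6]
grip_width: 0.527
grip_force: 0.0
```

Run:
```python
from fit import *
S0=bot.read_state();print(S0['ee_pos'],S0['force'])
p=q[:3]
a=grab('scene','s5')['pixels'][100:300,230:390,::-1]
b=load('s4')['pixels'][100:300,230:390,::-1]
cv2.imwrite('pics/s5c.png',cv2.resize(a,None,fx=2.5,fy=2.5,interpolation=cv2.INTER_CUBIC))
for l in(1.2,1.,.8): print(l,(proj(s,tabP(p,l))[0]-[230,100])*2.5)
print('push corner on lid back, tumbler/world TCP for r=.085, off .009')
for l in(1.0,.85,.7,.5,.3,.15,0):
    P=tabP(p,l,.085,.009); print(l,np.round(P,4))
print('tumbler x dir',Rz(p[2])[:,0])
```

```text
[0.58163902 0.11324024 0.28951999] [-0.0424728  -0.33748263 -0.58110407]
1.2 [281.62603653 175.20929281]
1.0 [296.23758381 204.72558162]
0.8 [306.411516   235.86328125]
push corner on lid back, tumbler/world TCP for r=.085, off .009
1.0 [0.5555 0.1021 0.2262]
0.85 [0.5494 0.0998 0.2152]
0.7 [0.5449 0.0981 0.2033]
0.5 [0.5417 0.0969 0.1866]
0.3 [0.5416 0.0969 0.1695]
0.15 [0.5436 0.0976 0.1569]
0 [0.5474 0.0991 0.1447]
tumbler x dir [0.93685145 0.34972756 0.        ]
```

View pics/s5c.png

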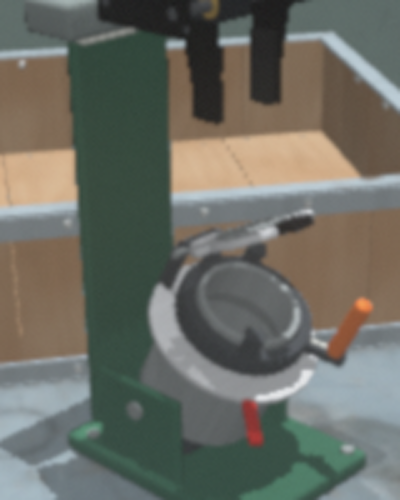

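The tab is at about (300,218) in the crop, so the lid is about 0.9 from shut. I'll close the fingers and press down on the disc from above.

play_rows([
  [-0.026, -0.011, 0, 0],
  [-0.026, -0.011, 0, 0],
  [-0.026, -0.011, 0, 0],
  [-0.026, -0.011, -0.03, 0],
  [-0.026, -0.011, -0.06, 0],
  [-0.026, -0.011, -0.08, 0],
  [-0.026, -0.011, -0.1, 0],
  [-0.026, -0.011, -0.115, 0],
  [-0.026, -0.011, -0.128, 0],
  [-0.026, -0.011, -0.128, 0],
], fingers=255)

```text
clock: 12.5
ee_pos: [0.5545, 0.1014, 0.1604]
tool_rot: [[-0.938, -0.346, -0.003], [-0.346, 0.938, -0.001], [0.003, 0.0, -1.0]]
force: [-0.1, 0.4, -1.1]
grip_width: 0.005
grip_force: 0.0
```

play_rows([
  [0, 0, -0.003, 0],
  [0, 0, -0.006, 0],
  [0, 0, -0.006, 0],
])

```text
clock: 12.8
ee_pos: [0.5557, 0.1015, 0.1564]
tool_rot: [[-0.938, -0.346, 0.001], [-0.346, 0.938, 0.0], [-0.001, 0.0, -1.0]]
force: [-0.1, -0.3, -0.2]
grip_width: 0.004
grip_force: 0.1
```

play_rows([
  [0, 0, -0.002, 0],
  [0, 0, -0.003, 0],
  [0, 0, -0.003, 0],
])

```text
clock: 13.1
ee_pos: [0.5558, 0.1015, 0.1537]
tool_rot: [[-0.938, -0.346, 0.001], [-0.346, 0.938, 0.0], [-0.001, 0.0, -1.0]]
force: [0.1, 0.1, 2.5]
grip_width: 0.008
grip_force: 1.3
```

play_rows([
  [0, 0, -0.002, 0],
  [0, 0, -0.003, 0],
  [0, 0, -0.003, 0],
])

```text
clock: 13.4
ee_pos: [0.5562, 0.1016, 0.153]
tool_rot: [[-0.938, -0.345, 0.002], [-0.345, 0.938, 0.002], [-0.002, 0.001, -1.0]]
force: [-4.1, -1.3, 15.2]
grip_width: 0.007
grip_force: 7.5
```

The lid is firmly shut, with 15 N of contact. Next I back off and compute the collar arc.

play_rows([
  [0, 0, 0.02, 0],
  [0, 0, 0.06, 0],
  [0, 0, 0.09, 0],
  [-0.03, -0.03, 0.09, 0],
  [-0.06, -0.05, 0.09, 0],
  [-0.06, -0.05, 0.09, 0],
], fingers=140)

```text
clock: 14.0
ee_pos: [0.4926, 0.048, 0.24]
tool_rot: [[-0.94, -0.342, -0.002], [-0.342, 0.94, 0.0], [0.002, 0.001, -1.0]]
force: [-0.9, 0.4, 0.5]
grip_width: 0.423
grip_force: 0.0
```

Run:
```python
from fit import *
S0=bot.read_state();print(S0['ee_pos'],S0['force'])
p=q[:3]
a=grab('scene','s6')['pixels'][130:290,250:410,::-1]; b=grab('top','t6')['pixels'][130:290,250:410,::-1]
cv2.imwrite('pics/s6c.png',cv2.resize(np.hstack([a,b]),None,fx=2.5,fy=2.5,interpolation=cv2.INTER_CUBIC))
g0=gripP(p,q[4],.030)-[0,0,.010];print('start TCP',g0)
for c in np.linspace(q[4],1.3,10): print(round(c,3),np.round(gripP(p,c,.030)-[0,0,.010]-g0,4))
for c in(q[4],1.3):print((proj(s,gripP(p,c))[0]-[250,130])*2.5,(proj(t,gripP(p,c))[0]-[250,130])*2.5+[400,0])
```

```text
[0.49260994 0.04797371 0.24003889] [-0.91792297  0.44786039  0.51206531]
start TCP [0.52464483 0.0486744  0.1373891 ]
0.123 [0. 0. 0.]
0.254 [-0.0067  0.0063 -0.0022]
0.385 [-0.0126  0.0134 -0.0039]
0.516 [-0.0177  0.0212 -0.005 ]
0.646 [-0.0219  0.0296 -0.0055]
0.777 [-0.0251  0.0385 -0.0055]
0.908 [-0.0272  0.0476 -0.0048]
1.039 [-0.0283  0.0569 -0.0036]
1.169 [-0.0283  0.0661 -0.0018]
1.3 [-0.0272  0.0751  0.0004]
[312.0927632  227.23076931] [648.36873455 249.21322843]
[237.44550804 265.90514934] [554.23940356 279.7040119 ]
```

View pics/s6c.png

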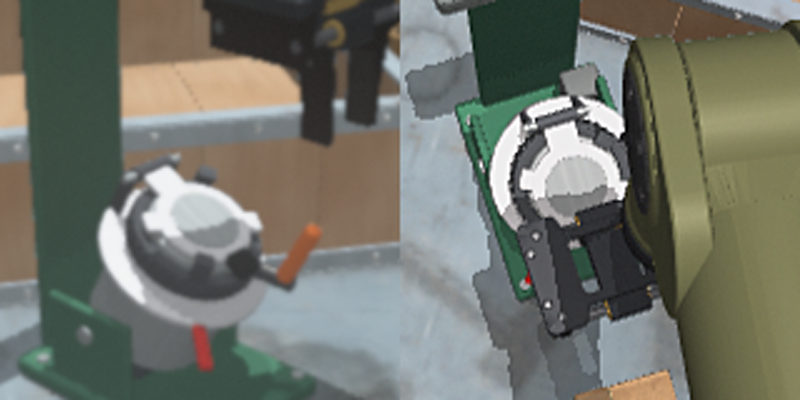

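The lid is shut, and the grip is unchanged at crop (313,230).

play_rows([
  [0.016, 0, -0.02, 0],
  [0.032, 0.001, -0.05, 0],
  [0.032, 0.001, -0.06, 0],
  [0.032, 0.001, -0.06, 0],
  [0.032, 0.001, -0.06, 0],
])

```text
clock: 14.6
ee_pos: [0.5275, 0.0528, 0.1804]
tool_rot: [[-0.938, -0.346, -0.0], [-0.346, 0.938, -0.0], [0.0, -0.0, -1.0]]
force: [-0.2, -0.0, 0.8]
grip_width: 0.452
grip_force: 0.0
```

play_rows([
  [-0.003, -0.004, 0, 0],
  [-0.003, -0.004, -0.02, 0],
  [-0.003, -0.004, -0.035, 0],
  [-0.003, -0.004, -0.043, 0],
  [-0.003, -0.004, -0.043, 0],
  [-0.003, -0.004, -0.043, 0],
])

```text
clock: 15.2
ee_pos: [0.5249, 0.0484, 0.1381]
tool_rot: [[-0.938, -0.345, 0.001], [-0.345, 0.938, 0.0], [-0.001, -0.0, -1.0]]
force: [0.1, 1.0, -0.3]
grip_width: 0.45
grip_force: 0.0
```

play_rows([
  [0, 0, 0, 0],
  [0, 0, 0, 0],
  [0, 0, 0, 0],
  [0, 0, 0, 0],
  [0, 0, 0, 0],
  [0, 0, 0, 0],
], fingers=255, grip_force=6)

```text
clock: 15.8
ee_pos: [0.5242, 0.0475, 0.137]
tool_rot: [[-0.939, -0.345, -0.001], [-0.345, 0.939, -0.001], [0.001, -0.001, -1.0]]
force: [-0.4, -2.7, 1.2]
grip_width: 0.158
grip_force: 6.0
```

play_rows([
  [-0.0067, 0.0063, -0.0022, 0],
  [-0.0126, 0.0134, -0.0039, 0],
  [-0.0177, 0.0212, -0.005, 0],
  [-0.0219, 0.0296, -0.0055, 0],
  [-0.0251, 0.0385, -0.0055, 0],
  [-0.0272, 0.0476, -0.0048, 0],
  [-0.0283, 0.0569, -0.0036, 0],
  [-0.0283, 0.0661, -0.0018, 0],
  [-0.0283, 0.0661, -0.0018, 0],
  [-0.0283, 0.0661, -0.0018, 0],
])

```text
clock: 16.8
ee_pos: [0.4961, 0.1161, 0.1355]
tool_rot: [[-0.938, -0.347, 0.0], [-0.347, 0.938, 0.002], [-0.001, 0.002, -1.0]]
force: [-1.4, 1.9, -0.2]
grip_width: 0.158
grip_force: 6.0
```

Run:
```python
from fit import *
from scipy.optimize import minimize_scalar
S0=bot.read_state();p=q[:3];e=np.array(S0['ee_pos']);print(e,S0['force'])
# collar value from TCP, via y in tumbler frame
y=(Rz(p[2]).T@(e-[p[0],p[1],0]));print(y,'c=',.7+np.arcsin(y[1]/.072))
d=grab('scene','s7')
for c in(1.17,1.3):print(gripP(p,c,.03)-[0,0,.01])
im=d['pixels'][180:300,270:390,::-1]
cv2.imwrite('pics/s7c.png',cv2.resize(im,None,fx=5,fy=5,interpolation=cv2.INTER_CUBIC))
```

```text
[0.49606872 0.1161204  0.13554269] [-1.42465684  1.91325363 -0.20408341]
[-0.10053797  0.03393018  0.13554269] c= 1.1907103730151163
[0.49636313 0.1148188  0.13555175]
[0.49746977 0.12382072 0.13783801]
```

View pics/s7c.png

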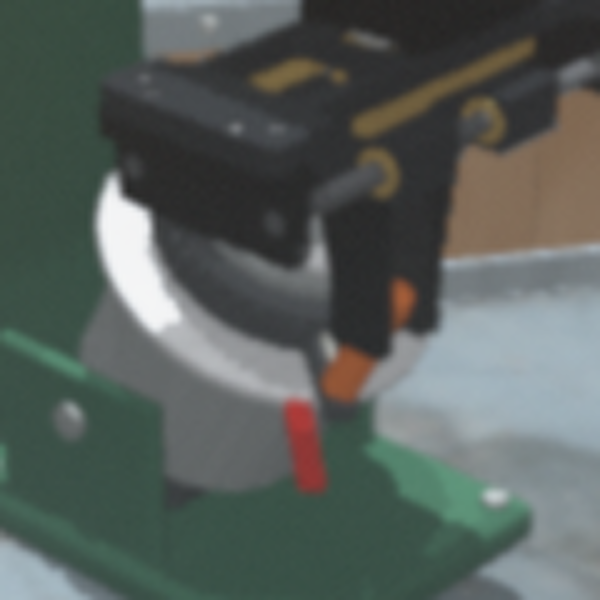

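The lever end is still just short of the red mark, at about 1.18 by TCP. I'll do the last bit.

play_rows([
  [0.0006, 0.004, 0.001, 0],
  [0.0012, 0.0085, 0.0022, 0],
  [0.0012, 0.0085, 0.0022, 0],
  [0.0012, 0.0085, 0.0022, 0],
  [0.0012, 0.0085, 0.0022, 0],
])

```text
clock: 17.35
ee_pos: [0.4975, 0.1232, 0.1376]
tool_rot: [[-0.938, -0.345, 0.0], [-0.345, 0.938, 0.001], [-0.001, 0.0, -1.0]]
force: [-0.2, 0.5, -0.5]
grip_width: 0.16
grip_force: 6.0
```

play_rows([
  [0, 0, 0, 0],
  [0, 0, 0, 0],
  [0, 0, 0, 0],
  [0, 0, 0, 0],
], fingers=150)

```text
clock: 17.75
ee_pos: [0.4975, 0.123, 0.1377]
tool_rot: [[-0.938, -0.346, 0.0], [-0.346, 0.938, 0.0], [-0.001, 0.0, -1.0]]
force: [0.6, 0.3, -0.0]
grip_width: 0.384
grip_force: 0.0
```

play_rows([
  [0, 0, 0.03, 0],
  [0, 0, 0.07, 0],
  [0, 0, 0.11, 0],
  [-0.02, -0.05, 0.13, 0],
  [-0.04, -0.1, 0.15, 0],
  [-0.04, -0.15, 0.15, 0],
  [-0.04, -0.2, 0.15, 0],
  [-0.04, -0.25, 0.15, 0],
  [-0.04, -0.25, 0.15, 0],
  [-0.04, -0.25, 0.15, 0],
])

```text
clock: 18.75
ee_pos: [0.4569, -0.13, 0.2879]
tool_rot: [[-0.94, -0.34, 0.001], [-0.34, 0.94, 0.0], [-0.001, -0.0, -1.0]]
force: [-0.7, 0.9, 0.7]
grip_width: 0.409
grip_force: 0.0
```

Run:
```python
from fit import *
p=q[:3]
L=[[bar(p,[-r*np.cos(.6),r*np.sin(.6),z]) for r,z in((.05,-.012),(.072,-.012))],[gripP(p,1.3,-.012),gripP(p,1.3)]]
out=[]
for n,f,(u,v) in(('scene','s8',(285,190)),('top','t8',(270,165))):
    d=grab(n,f); w,h=100,100
    im=cv2.resize(d['pixels'][v:v+h,u:u+w,::-1],None,fx=4,fy=4,interpolation=cv2.INTER_CUBIC)
    im2=im.copy()
    for l in L: cv2.polylines(im2,[((proj(d,np.array(l))-[u,v]+.5)*4).astype(np.int32)],False,(255,255,0),1)
    out.append(np.vstack([im[:300],im2[:300]]))
cv2.imwrite('pics/f.png',np.hstack(out))
```

```text
(no output)
```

View pics/f.png

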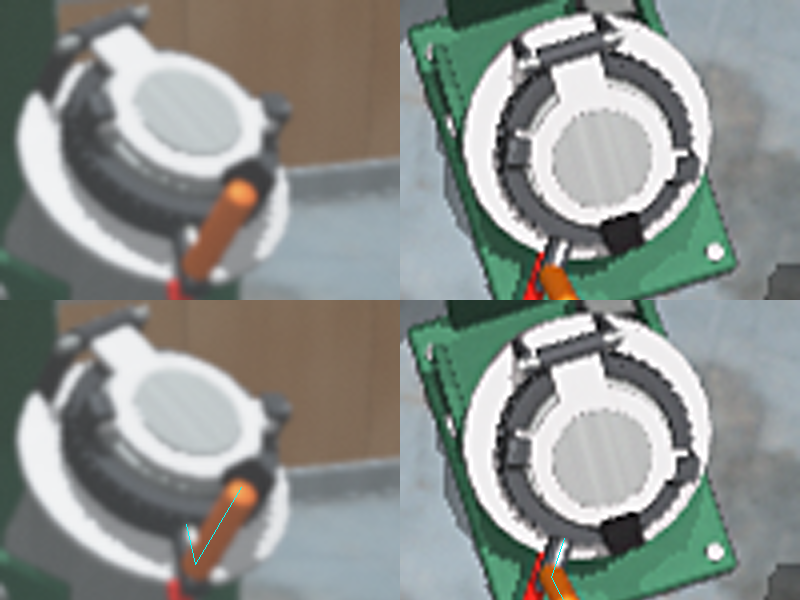

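Run:
```python
from fit import *
p=q[:3]
for l in(0,.05,.1,.2):
    P=tabP(p,l,.0575,.009);print(l,(proj(s,P)[0]-[285,190]+.5)*4,(proj(t,P)[0]-[270,165]+.5)*4+[400,0])
d=load('s8')['pixels'][:,:,::-1];
print(bot.read_state()['clock'])
```

```text
0 [185.22669323 107.66678308] [601.59148759 159.13085453]
0.05 [186.77803341 102.64857324] [602.37134439 159.58849526]
0.1 [188.10144563  97.43385114] [603.06858035 159.77449214]
0.2 [190.045204    86.46777042] [604.20559177 159.32078591]
18.85
```

The lid disc centre at (188,110) matches the fully shut prediction. The collar overlay at 1.30 matches the grip and lever, so I'm handing the job in.

```bash
python3 -c "
from cell import job
print(job.sign_off())"
```

```text
the job is handed in; nothing more can be done
None
```

The job is handed in at about 19 s: the smallest ferrule is in the barrel, the lid is fully shut, and the collar's lever sits on the red mark (about 1.30 rad) with the grip released.

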